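# Snap a coupling shut in the bench setting pliers

## Robot

A 7-joint arm with a two-finger parallel gripper is mounted at the origin on a cart in front of the work surface, level with it; the furniture and walls round the work are solid. World frame = base frame: x ahead of the robot, y to its left, z up, the work surface at z = 0. Lengths are in m, angles in rad, forces in N, time in s.
With the tool pointing down it reaches from about 0.4 to 0.85 m from the base axis. Payload 10.4 kg.
Tool frame: the origin (TCP) lies midway between the tips of the shut fingers; the grasp point (between the pads) lies 19 mm behind it; z points along the fingers, y is the line along which they close (so a half turn about z gives the same grasp; the last joint's range is limited). The gripper opens to 87 mm and grips with 3 to 60 N. Pads are 19 mm wide; open, the fingers measure 117 mm over their backs; the gripper's body (75 mm by 190 mm) begins 51 mm behind the grasp point.
Start: joints at [-1.335, 0.332, -0.065, 1.46, 0.022, 1.35, -0.088], TCP at [0.16, 0.604, 0.223] pointing down, gripper open.
Joint ranges: [-2.6, 2.6], [-0.5, 2.12], [-1.47, 1.34], [0.16, 2.42], [-1.27, 4.41], [0.06, 2.06], [-2.6, 2.6]. Speed limits (rad/s): [2.22, 2.22, 2.79, 2.79, 3.14, 3.14, 3.14].

## Interface

Orientations are given as a unit quaternion [x, y, z, w].
In Python, from bench import r gives the robot as it stands.
- The arm moves only by the tool apply_moves, never from a script. Its argument "steps" is a list of rows, each a list of 7 numbers: the turn, a rotation vector about the tool's x, y, z in rad, then the shift along the tool's x, y, z in mm, then the opening, from -1 (shut) to 1 (fully open). In form: [[ax, ay, az, x, y, z, claw], ...]. A call has 1 to 20 rows; each row is the pose to reach, as a shift and turn from the pose commanded when the call began, along the tool's axes at that moment; what a row does not reach only later rows make up. A row lasts 1/12 s, in which the tool goes at most 41.7 mm and 7.16 degrees, less where a joint would pass 70% of its speed; a pose out of reach is approached as far as the arm can. A call with a gripper value outside its range is refused whole. The fingers move at their own pace and stop on an object; "force" is the grip in N (left out, the last holds). Time passes only in rows, so rows that repeat a pose let the fingers close. It gives the time, the measured TCP pose, the force, the opening and the grip force at its end, in the units of the state.
- r.read_state(): the state, without advancing time (a new reading comes with each control period).
- r.camera(name): name is "side" or "top"; returns a dict with "pixels" (420x560x3 uint8, red, green, blue), "z_map" (420x560 float32, m along the optical axis (not along the pixel's ray), 0 where there is no reading), "fovy" (degrees; the focal length in pixels is half the picture's height over the tangent of half this angle, whatever the lens; pixels are square), "cx", "cy" (the principal point, pixels), "position" and "orientation" of the camera in the world. Camera axes: x right, y down, z forward; pixel columns grow to the right and rows downward; lengths in m; the calibration is good to about 2 mm. A picture is of the moment at which its call begins.
- r.close_job(): hands the job in; it is judged then, once.
The state is a dict: "time": time; "joint_positions": joint angles; "joint_vel": joint speeds; "joint_torque": joint torques, N m; "ee_pos": TCP position; "eef_rot": TCP orientation; "ft_force": force on the tool from outside, world axes, zero at the start; "torque": the same for the moment, N m; "width": finger opening in m; "grip_force": force on a finger pad.
Only numpy, scipy, OpenCV 4.12 (cv2) and the standard library are available. Lean on these libraries where they do the work, as an engineer would, in place of code of your own. Each camera call takes 0.05 s, during which the arm holds its last target. There are 200 camera calls.

## Task

Lay the pipe coupling whose end plug still stands far out (not the finished, shorter one) on the bed between the jaws of the bench-mounted setting pliers and let go of it. Then squeeze the two handles together until the plug's resistance peaks and it clicks home; stop at once when it gives, because bearing down on a coupling that is already home crushes it. Let the handles spring fully open, leave the finished coupling lying in the bed, and leave everything else on the table where it is.

Things in the scene. Friction and masses are not known exactly. Their poses are not given: they have to be found in the camera images.
- coupling: The open pipe coupling, bare metal, lying on its side, axis = own y. Square body 24 (x) x 34 (y) x 24 (z) mm, rounded edges; on its +y end a round plug of 18 mm diameter sticks out 13 mm (4.8 mm once home); on its -y end a fixed threaded stub, 18 mm diameter, 7 mm long. Overall y from -24 to +30 mm when open. Origin: centre of the body's underside. About 0.18 kg. Either end may face either jaw.
- plug (a joint): Travel of the plug into the body, m: 0 open, 0.0082 home at a hard stop; counts as home above 0.0075. A detent inside resists: the axial force needed rises over the first 2 to 3 mm to about 10 to 14 N, falls to nothing near 5 mm, and from there the plug jumps home by itself and stays.
- coupling_done: A finished coupling of the same make, its plug already home (stands out only 4.8 mm; 45.8 mm long overall). Same axes and origin. Leave it alone.
- press: Bench-mounted setting pliers of plain steel, fixed. Origin on the table under the pivot pin; x runs from handles (-x) to jaws (+x). Base plate 10 mm thick, x -50 to 100 mm, y +-43 mm. Two levers cross at the pivot, level, bars 12 to 14 mm thick at 52 mm height; pin top at 74 mm. Handles reach back to x -130 mm. From x 30 mm on the bowed jaw arms leave 25 mm free each side of the centre line.
- press_bed (a point): Centre of the bed's top face between the jaws, 65 mm ahead of the pivot, 40 mm up; axes as the pliers. The coupling lies here with its y along the bed's y (either way round), its length centred (its point y = +3 mm when open). Bed 40 mm long in y; at x +-14 mm lips 5 mm high lean outward (2 mm play each side of the body). Squeezing slides the coupling a few mm along the bed.
- lever_left_grip (a point): Grip point on the axis of the +y handle (round bar of 14 mm diameter, black sleeve), 95 mm behind the pivot, 52 mm above the table; it moves with the handle.
- lever_right_grip (a point): The same on the -y handle. Handles open: the points are 48 mm apart, 62 mm over the outsides of the bars; squeezed right in, about 16 mm over the outsides. The click comes somewhere between 44 and 28 mm over the outsides, at a handle force that climbs from 2 to 4 N (springs only) to about 10 to 13 N and then drops back; about 5 mm later the jaws bear down again.
- jaw_tip_sprung (a point): End of the spring-backed round jaw tip (11 mm diameter, about 4 N per mm) on the -y side of the bed, level with the coupling's axis; 30 mm from the bed's centre with the handles open. Moves with the left lever.
- lever_left: The left lever (handle at +y, jaw with the sprung tip at -y), hinged at the pivot; origin and, when open, axes as the pliers; turns up to 0.24 rad (anticlockwise from above) as it is squeezed in. Sprung open with about 2 to 4 N at the grip point. Force on the jaw tip is about 1.5 times the force on the grip point.
- lever_right: The right lever (handle at -y), the mirror image of the left one. Its jaw tip at +y is a stiff set screw, 30 to 39 mm from the bed's centre with handles open: its setting differs every time, so the handle position of the click is not known beforehand. The levers move independently, each with its own spring; both must be squeezed together.
- black_cap: Black round cap, 68 mm wide, 37 mm high; bystander. Origin under its centre.
- blue_knob: Blue round knob, 69 mm wide, 56 mm high; bystander. Origin under its centre.
- tape_roll: Black roll of tape, 61 mm wide, 18 mm high; bystander. Origin under its centre.
- pliers_black: Ordinary loose pliers with black handles, 59x167x13 mm, lying flat; bystander. Origin under its centre.
Mind the look-alikes: they are no part of the job. Leave any black or blue look-alike of the coupling alone.

How it is judged:
By the outcome, as a careful person would: the job done as asked, in the order asked, and still so for the second after the job is handed in, with the robot touching nothing.
It also fails if it takes over 61 s, if anything falls off the work surface, if the arm or the gripper's body presses on something with over 40 N, if the wrist force passes 120 N, or if a joint passes its speed limit or range.

## Working session

There is one attempt and no reset: what is moved stays moved. The work goes in short steps, Python scripts to look and compute and a tool call to move; the robot and the scene stay as the last step left them, time stands still between calls to the robot, and variables do not carry over. Pictures are saved under pics/ and viewed, at most 10 in all, crops included, and the job is handed in when it is done.

Besides the shell and the picture viewer there is one more tool, called after "Request:" in YAML: its name, and indented under it one key for each argument. apply_moves: Moves the arm, as the interface text tells. Its arguments: {"type":"object","properties":{"steps":{"type":"array","items":{"type":"array","items":{"type":"number"}}},"force":{"type":"number"}},"required":["steps"]}

```bash
mkdir -p pics; cat > h.py <<'E'
import numpy as np, cv2
from scipy.spatial.transform import Rotation as R
from bench import r
def cam(n):
    c=r.camera(n); z=c["z_map"]; f=z.shape[0]/2/np.tan(np.radians(c["fovy"])/2)
    v,u=np.mgrid[:z.shape[0],:z.shape[1]]
    P=np.stack([(u-c["cx"])/f*z,(v-c["cy"])/f*z,z],-1)
    W=P@R.from_quat(c["orientation"]).as_matrix().T+np.array(c["position"])
    W[z==0]=np.nan
    return c["pixels"],W
E
python3 - <<'E'
from h import *
for n in("top","side"):
    p,W=cam(n); cv2.imwrite(f"pics/{n}0.png",p[:,:,::-1]); np.save(f"W_{n}.npy",W); np.save(f"p_{n}.npy",p)
    print(n,W[210,280],W[50,50],W[370,500])
print(r.read_state())
E
```

```text
top [ 0.51889335 -0.00498228  0.01342561] [0.97524336 0.62470965 0.065308  ] [ 0.12632764 -0.47033028  0.29185404]
side [ 0.56683648  0.08429664 -0.00059008] [0.05469435 0.04636986 0.59022101] [ 0.52918042 -0.76227374  0.29294118]
{'time': 0.1, 'joint_positions': array([-1.3346324 ,  0.33283451, -0.06470473,  1.46087037,  0.02162173,
        1.34991322, -0.08848844]), 'joint_vel': array([ 0.0008435 , -0.00257562, -0.00034598, -0.00216294,  0.00012616,
        0.00074401, -0.00174468]), 'joint_torque': array([ 2.23457522e-03, -6.24545503e+01,  2.52633390e-02, -3.90721071e+01,
       -6.13486231e-02,  3.66906845e-02,  4.00768954e-05]), 'ee_pos': array([0.1598456 , 0.60384291, 0.22181117]), 'eef_rot': array([ 1.29001290e-01,  9.91644203e-01, -6.63023167e-04, -4.58020251e-05]), 'ft_force': array([-0.05367165,  0.15036445,  0.25308461]), 'torque': array([-0.0135186 ,  0.00426171,  0.00445527]), 'grip_force': 0.0, 'width': 0.08671616338533984}
```

View pics/top0.png

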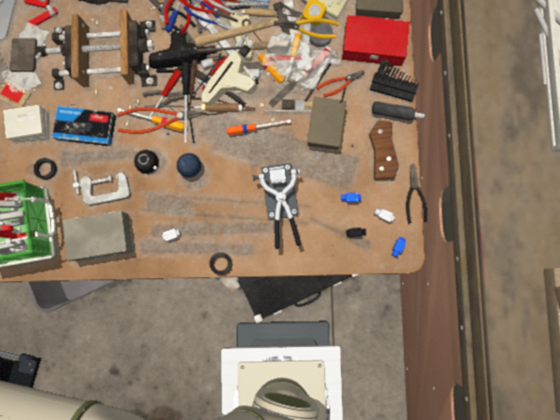

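View pics/side0.png

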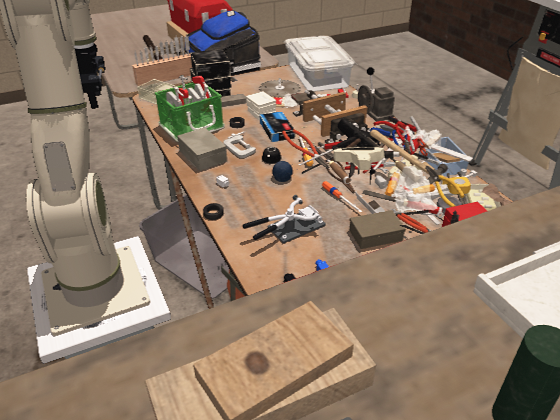

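The top view shows the press at about (281,195), with its jaws up (+x) and handles down. There are two bare-metal couplings, A at (171,235) and B at (385,215). The blue look-alikes are at (351,198) and (399,246), the black one at (356,232). I'll enlarge A, B and the press.

```bash
python3 - <<'E'
from h import *
p=np.load("p_top.npy");W=np.load("W_top.npy")
def crop(u,v,h,s): return cv2.resize(p[v-h:v+h,u-h:u+h,::-1],(s,s),interpolation=cv2.INTER_CUBIC)
a=np.hstack([np.vstack([crop(171,235,14,280),crop(385,215,14,280)]),cv2.resize(p[155:255,235:325,::-1],(504,560),interpolation=cv2.INTER_CUBIC)])
cv2.imwrite("pics/crop0.png",a)
for n,u,v in(("A",171,235),("B",385,215)):
    w=W[v-14:v+14,u-14:u+14].reshape(-1,3); 
    z=w[:,2]; t=np.nanmedian(z); m=(z>t+.009)
    q=w[m]; c=(q[:,:2].min(0)+q[:,:2].max(0))/2
    (cx,cy),(sw,sh),an=cv2.minAreaRect((q[:,:2]*1000).astype(np.float32))
    hi=q[q[:,2]>t+.021]
    cvx=np.cov(q[:,:2].T);e,V=np.linalg.eigh(cvx);ax=V[:,1]
    hc=hi[:,:2].mean(0); s=(q[:,:2]-hc)@ax; sh_=(hi[:,:2]-hc)@ax
    print(n,"table",t,"max",z.max(),"n",len(q),"rect",cx,cy,sw,sh,an,"ax",ax,"body",hc,"s",s.min(),s.max(),"hi",sh_.min(),sh_.max())
g=W[155:255,235:325]
np.set_printoptions(precision=3,suppress=True)
for (u,v) in((278,240),(297,243),(281,197),(277,175),(281,195)): print(u,v,W[v,u])
E
```

```text
A table 0.0007114079683900876 max nan n 151 rect 458.72589111328125 296.4371032714844 26.189815521240234 44.93225860595703 17.790807723999023 ax [-0.31771949  0.94818475] body [0.45760107 0.29700416] s -0.023420239284409804 0.021584920793546673 hi -0.023086620933413193 0.021584920793546673
B table 0.0008199589333186541 max nan n 170 rect 500.3584899902344 -288.6977844238281 54.485511779785156 24.852468490600586 63.80778503417969 ax [0.44450684 0.89577546] body [ 0.50015515 -0.28927878] s -0.02664815865256694 0.027845077693354182 hi -0.023220871415864864 0.02710204810639733
278 240 [0.433 0.001 0.058]
297 243 [ 0.424 -0.049  0.06 ]
281 197 [ 0.545 -0.009  0.078]
277 175 [0.612 0.001 0.039]
281 195 [ 0.551 -0.009  0.071]
```

View pics/crop0.png

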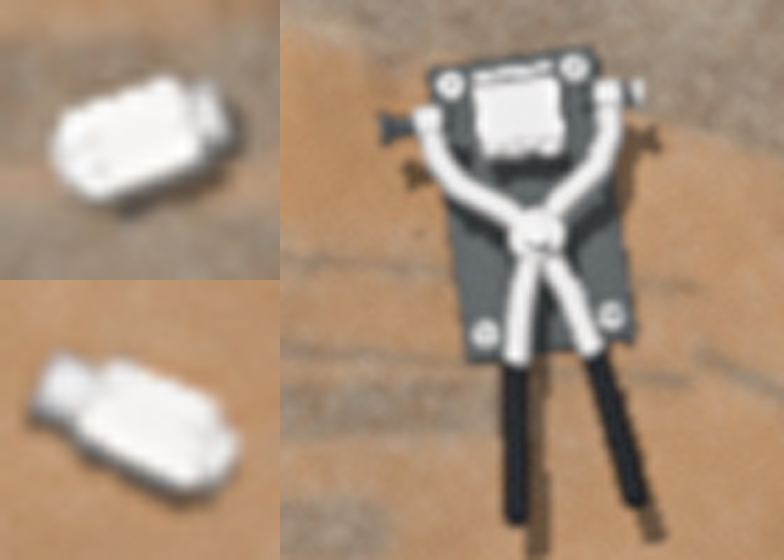

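B is about 54.5 mm long with a long, thin plug toward the upper left, at crop pixel (60,390), so it is the open coupling. A is about 45 mm long and finished. The press's jaws point up and slightly left. Next I'll fit the press pose.

```bash
cat >> h.py <<'E'
def goto(p,yaw,label="",st=None):
    """print tool-frame shift (mm) and az for TCP target p with closing line at yaw(deg, mod 180)"""
    st=st or r.read_state(); M=R.from_quat(st["eef_rot"]).as_matrix()
    d=(M.T@(np.array(p)-st["ee_pos"]))*1000
    y=np.degrees(np.arctan2(M[1,1],M[0,1])); w=(yaw-y+90)%180-90
    print(label,"shift",d.round(1),"az",round(-np.radians(w),3),"(alt",round(-np.radians(w-180*np.sign(w)),3),") tilt",M[:,2].round(4))
E
python3 - <<'E'
from h import *
np.set_printoptions(precision=4,suppress=True)
W=np.load("W_top.npy");p=np.load("p_top.npy").astype(int)
g=W[155:262,235:325].reshape(-1,3); c=p[155:262,235:325].reshape(-1,3)
def rect(m):
    q=(g[m][:,:2]*1000).astype(np.float32); return m.sum(),cv2.minAreaRect(q)
base=(abs(g[:,2]-.0105)<.004)
# keep main blob
med=np.array([.56,-.005]); base&=(np.hypot(*(g[:,:2]-med).T)<.11)
print("z>6 base",rect(base))
bed=(abs(g[:,2]-.0405)<.004)&(g[:,0]>.57); print("bed",rect(bed),g[bed].mean(0))
h=(g[:,2]>.045)&(c.max(1)<70); 
for nm,s in(("L",g[:,1]>-.02),("R",g[:,1]<-.02)):
    q=g[h&s&(g[:,0]<.51)]; f=cv2.fitLine((q[:,:2]*1000).astype(np.float32),cv2.DIST_HUBER,0,.01,.01).ravel(); print(nm,len(q),f,q[:,0].min(),q[:,0].max(),q[:,2].max())
pin=g[g[:,2]>.068]; print("pin",pin.mean(0),len(pin))
for n,(u0,u1,v0,v1) in dict(grn=(0,60,175,270),box=(60,135,205,265),pathR=(320,430,170,270),mid=(140,240,140,270)).items():
    print(n,np.nanmax(W[v0:v1,u0:u1,2]))
Q=W[150:250,330:420].reshape(-1,3)
goto([.499,-.2914,.10],63.6+90,"toB")
E
```

```text
z>6 base (np.int64(732), ((561.8135986328125, -1.6093521118164062), (187.37290954589844, 206.20228576660156), 10.874019622802734))
bed (np.int64(165), ((613.61474609375, 1.8817195892333984), (43.128482818603516, 39.46745681762695), 6.6580491065979)) [0.6134 0.002  0.0406]
L 107 [  0.9999   0.0151 449.0873   5.0463] 0.4116859706323545 0.4865677404427011 0.06467195842282591
R 103 [  0.9667   0.2559 453.7269 -43.7491] 0.4186382019509867 0.4907323575750117 0.06381789593956011
pin [ 0.5493 -0.0065  0.0742] 25
grn 0.22549136837985895
box 0.07146776705779878
pathR 0.03445254136136189
mid 0.06141220917668422
toB shift [-556.9 -778.5  122.9] az -1.369 (alt 1.773 ) tilt [-0.0003 -0.0013 -1.    ]
```

Request:
apply_moves:
  steps:
    - [0,0,0,0,0,-80,1]
    - [0,0,0,0,0,-80,1]
    - [0,0,0.8,-358,-220,-80,1]
    - [0,0,0.8,-358,-220,-80,1]
    - [0,0,0.8,-358,-220,-80,1]
    - [0,0,0.8,-358,-220,-80,1]
    - [0,0,0.8,-358,-220,-80,1]
    - [0,0,0.8,-358,-220,-80,1]
    - [0,0,0.8,-358,-220,-80,1]
    - [0,0,0.8,-358,-220,-80,1]
    - [0,0,0.8,-358,-220,-80,1]
    - [0,0,0.8,-358,-220,-80,1]
    - [0,0,0.8,-358,-220,-80,1]

```text
time: 1.18
ee_pos: [0.455, 0.2923, 0.3026]
eef_rot: [0.51, 0.86, -0.0, 0.001]
ft_force: [0.9, -0.1, 0.8]
width: 0.0871
grip_force: 0.0
```

```bash
python3 - <<'E'
from h import *
goto([.499,-.2914,.10],63.6+90,"toB"); print(r.read_state()["joint_positions"].round(2))
E
```

```text
toB shift [-532.5 -242.1  204. ] az 0.962 (alt -2.18 ) tilt [ 0.002  -0.0022 -1.    ]
[-0.93  0.11  0.3   1.57 -0.03  1.47 -0.13]
```

Request:
apply_moves:
  steps:
    - [0,0,0.96,-532,-242,204,0.2]
    - [0,0,0.96,-532,-242,204,0.2]
    - [0,0,0.96,-532,-242,204,0.2]
    - [0,0,0.96,-532,-242,204,0.2]
    - [0,0,0.96,-532,-242,204,0.2]
    - [0,0,0.96,-532,-242,204,0.2]
    - [0,0,0.96,-532,-242,204,0.2]
    - [0,0,0.96,-532,-242,204,0.2]
    - [0,0,0.96,-532,-242,204,0.2]
    - [0,0,0.96,-532,-242,204,0.2]
    - [0,0,0.96,-532,-242,204,0.2]
    - [0,0,0.96,-532,-242,204,0.2]
    - [0,0,0.96,-532,-242,204,0.2]
    - [0,0,0.96,-532,-242,204,0.2]
    - [0,0,0.96,-532,-242,204,0.2]
    - [0,0,0.96,-532,-242,204,0.2]
    - [0,0,0.96,-532,-242,204,0.2]
    - [0,0,0.96,-532,-242,204,0.2]

```text
time: 2.68
ee_pos: [0.4993, -0.2818, 0.0981]
eef_rot: [0.847, 0.532, -0.0, -0.0]
ft_force: [0.8, 1.2, 0.6]
width: 0.0524
grip_force: 0.0
```

```bash
python3 - <<'E'
from h import *
goto([.499,-.2914,.008],63.6+90,"toB"); print(r.read_state()["joint_positions"].round(2))
E
```

```text
toB shift [-8.8  3.9 90.1] az 0.013 (alt -3.129 ) tilt [-8.e-04  6.e-04 -1.e+00]
[-0.18  0.4   0.76  1.78 -0.3   1.09  0.23]
```

Request:
apply_moves:
  steps:
    - [0,0,0,0,0,0,0.2]
    - [0,0,0,0,0,0,0.2]
    - [0,0,0,0,0,0,0.2]

```text
time: 2.93
ee_pos: [0.5, -0.2812, 0.099]
eef_rot: [0.846, 0.533, 0.001, 0.0]
ft_force: [0.5, 0.6, -0.5]
width: 0.0521
grip_force: 0.0
```

```bash
python3 - <<'E'
from h import *
goto([.499,-.2914,.008],63.6+90,"toB")
p,W=cam("top"); cv2.imwrite("pics/b1.png",cv2.resize(p[180:260,340:440,::-1],(750,600),interpolation=cv2.INTER_CUBIC))
E
```

```text
toB shift [-9.8  3.4 91. ] az 0.015 (alt -3.127 ) tilt [ 1.1e-03  6.0e-04 -1.0e+00]
```

Request:
apply_moves:
  steps:
    - [0,0,0.015,-10,3.5,35,0.2]
    - [0,0,0.015,-10,3.5,70,0.2]
    - [0,0,0.015,-10,3.5,91,0.2]
    - [0,0,0.015,-10,3.5,91,0.2]
    - [0,0,0.015,-10,3.5,91,0.2]
    - [0,0,0.015,-10,3.5,91,-0.3]
    - [0,0,0.015,-10,3.5,91,-0.6]
    - [0,0,0.015,-10,3.5,91,-0.8]
    - [0,0,0.015,-10,3.5,91,-0.8]
    - [0,0,0.015,-10,3.5,91,-0.8]
    - [0,0,0.015,-10,3.5,91,-0.8]
  force: 15

```text
time: 3.9
ee_pos: [0.4987, -0.2931, 0.0082]
eef_rot: [0.85, 0.526, 0.0, 0.0]
ft_force: [0.5, -0.2, 5.1]
width: 0.0236
grip_force: 15.0
```

Request:
apply_moves:
  steps:
    - [0,0,0,0,0,-40,-0.8]
    - [0,0,0,0,0,-80,-0.8]
    - [0,0,0,0,0,-120,-0.8]
    - [0,0,0,0,0,-142,-0.8]
    - [0,0,0,0,0,-142,-0.8]
    - [0,0,0,0,0,-142,-0.8]

```text
time: 4.4
ee_pos: [0.4986, -0.293, 0.1502]
eef_rot: [0.85, 0.526, 0.001, 0.0]
ft_force: [0.2, 0.7, -3.8]
width: 0.0237
grip_force: 15.0
```

```bash
python3 - <<'E'
from h import *
goto([.6143,-.0025,.15],7.7,"bed")
E
```

```text
bed shift [311.5 -26.2   0.5] az -0.597 (alt 2.544 ) tilt [ 0.0019  0.     -1.    ]
```

Request:
apply_moves:
  steps:
    - [0,0,-0.07,40,-3,0,-0.8]
    - [0,0,-0.14,80,-7,0,-0.8]
    - [0,0,-0.22,120,-10,0,-0.8]
    - [0,0,-0.3,160,-13,0,-0.8]
    - [0,0,-0.38,200,-17,0,-0.8]
    - [0,0,-0.46,240,-20,0,-0.8]
    - [0,0,-0.54,275,-23,0,-0.8]
    - [0,0,-0.597,300,-25,0,-0.8]
    - [0,0,-0.597,311.5,-26.2,0,-0.8]
    - [0,0,-0.597,311.5,-26.2,0,-0.8]
    - [0,0,-0.597,311.5,-26.2,0,-0.8]
    - [0,0,-0.597,311.5,-26.2,0,-0.8]

```text
time: 5.4
ee_pos: [0.6132, -0.0052, 0.149]
eef_rot: [0.66, 0.752, -0.001, 0.0]
ft_force: [0.3, -0.4, -0.7]
width: 0.024
grip_force: 15.0
```

```bash
python3 - <<'E'
from h import *
goto([.6143,-.0025,.049],7.7,"bed")
p,W=cam("side"); np.save("W_s1.npy",W)
cv2.imwrite("pics/s1.png",cv2.resize(p[150:250,240:370,::-1],(780,600),interpolation=cv2.INTER_CUBIC))
E
```

```text
bed shift [  2.6   1.6 100. ] az -0.004 (alt 3.137 ) tilt [-0.0011 -0.0012 -1.    ]
```

View pics/s1.png

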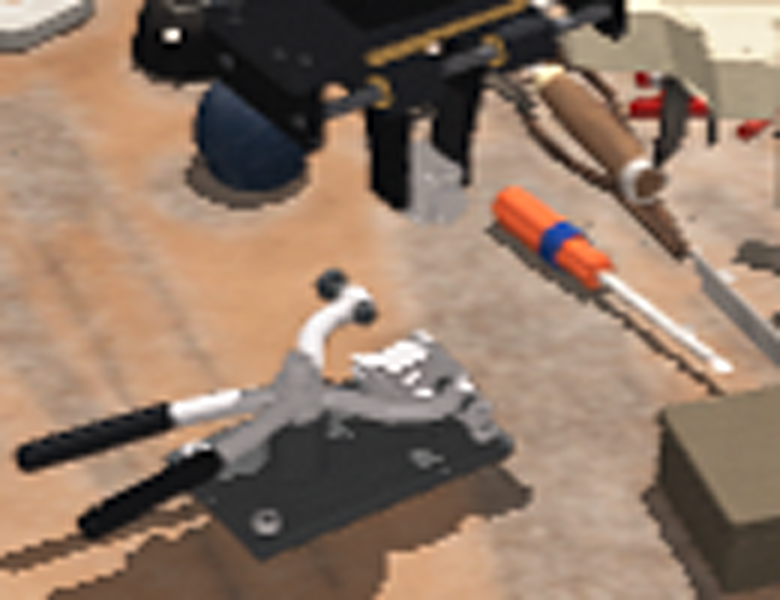

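The side view shows the coupling held at about (440,180), stub end toward the camera, above the open bed at (400,370). I'll check its offset in the fingers from depth.

```bash
python3 - <<'E'
from h import *
np.set_printoptions(precision=4,suppress=True)
W=np.load("W_s1.npy"); q=W[165:192,300:322].reshape(-1,3)
st=r.read_state(); M=R.from_quat(st["eef_rot"]).as_matrix(); t=(q-st["ee_pos"])@M*1000
ok=(abs(t[:,0])<40)&(abs(t[:,1])<14)&(t[:,2]<14)&(t[:,2]>-19)
t=t[ok]; print("tool x world",M[:,0],len(t)); print("x hist",np.histogram(t[:,0],bins=np.arange(-36,36,3)))
print("percentiles x",np.percentile(t[:,0],[0,2,10,50,90,98,100])); print("z",t[:,2].min(),t[:,2].max(),"y",np.percentile(t[:,1],[1,50,99]))
s=t[abs(t[:,0])>18]; print("stub",s.mean(0),len(s),s.min(0),s.max(0))
E
```

```text
tool x world [-0.1298  0.9915 -0.0009] 119
x hist (array([ 0,  2,  8, 19, 10, 15, 15, 13,  7,  8,  5,  5,  4,  2,  4,  1,  1,
        0,  0,  0,  0,  0,  0]), array([-36, -33, -30, -27, -24, -21, -18, -15, -12,  -9,  -6,  -3,   0,
         3,   6,   9,  12,  15,  18,  21,  24,  27,  30,  33]))
percentiles x [-32.4361 -29.8343 -26.641  -17.2902   0.0042   7.8564  12.3773]
z -18.433354795277882 10.046703194208625 y [-12.8398  -0.9752  13.6032]
stub [-23.867   -1.7131  -5.9825] 54 [-32.4361 -11.6692 -17.0283] [-18.0313   9.8502   7.9877]
```

```bash
python3 - <<'E'
from h import *
np.set_printoptions(precision=4,suppress=True)
W=np.load("W_s1.npy"); st=r.read_state(); M=R.from_quat(st["eef_rot"]).as_matrix()
for v in range(170,189):
    t=(W[v,304:320]-st["ee_pos"])@M*1000
    print(v," ".join("%4.0f,%3.0f,%3.0f"%tuple(x) if abs(x[0])<50 else "  .  " for x in t[::1]))
g=W[195:240,290:330].reshape(-1,3)
pin=g[(g[:,2]>.069)&(g[:,2]<.08)&(np.hypot(g[:,0]-.549,g[:,1]+.0065)<.02)]; print("pin",pin.mean(0),len(pin))
b=g[(abs(g[:,2]-.0405)<.003)&(np.hypot(g[:,0]-.6135,g[:,1]-.002)<.035)]; print("bed",b.mean(0),len(b),b.min(0),b.max(0))
E
```

```text
170  -12,-27,-50  -16,-27,-53  -14,-22,-50  -16,-20,-50  -11,-13,-45   .     .     .      8, 15,-25    1, 14,-29   -2, 15,-30  -12, 10,-37  -13, 13,-36  -12, 17,-35  -13, 20,-34  -15, 22,-34
171  -10,-26,-46  -10,-22,-44  -13,-21,-46  -12,-17,-43  -15,-16,-45   .     .     .      6, 14,-23   -2, 11,-28   -5, 12,-30   -5, 16,-28  -13, 13,-34  -10, 18,-30  -15, 18,-33  -12, 24,-29
172  -11,-26,-43  -14,-25,-45  -11,-20,-41  -13,-17,-41  -12,-14,-40   .     .     .      6, 14,-20    0, 13,-23   -6, 12,-27   -7, 14,-27  -10, 15,-28  -12, 17,-28  -14, 19,-28   .  
173   -7,-23,-36  -13,-24,-40  -14,-21,-40  -11,-16,-36  -11,-12,-35   12,  8,-15   12, 12,-14    8, 12,-16    6, 14,-16    3, 15,-18   -2, 15,-21   -7, 14,-23  -11, 15,-26  -12, 18,-25  -12, 21,-24   .  
174   -7,-23,-34  -11,-23,-36  -10,-19,-34  -10,-15,-32  -10,-12,-31    8,  5,-15    7,  8,-14    6, 11,-14    3, 12,-16   -0, 13,-17   -8, 10,-22   -9, 13,-22  -11, 15,-22  -11, 19,-20  -10, 23,-19   .  
175   -7,-23,-31  -12,-23,-33  -13,-21,-33  -14,-18,-33   -9,-11,-27    4,  3,-15    2,  4,-15   -1,  6,-16   -1,  9,-15    
[... 1859 characters left out ...]
8, -0   .     .  
185   .     .    -12,-19,  1   -4, -9, 10  -14,-13,  3  -15,-11,  3  -17, -8,  2  -21, -8,  0  -27, -9, -3  -28, -6, -3  -29, -4, -3  -27,  1,  0  -26,  5,  2  -27,  8,  2   .     .  
186   .     .     .     .     .    -11, -8,  9  -21,-12,  2  -21, -8,  4  -27, -9, -0  -24, -4,  3  -25, -1,  4  -25,  3,  5  -25,  6,  6   .     .     .  
187   .     .     .     .     .    -16,-11,  9  -18, -9,  8  -20, -7,  8   .     .    -30, -4,  3   .     .     .     .     .  
188   .     .     .     .     .     .     .     .     .     .     .     .     .     .     .     .  
pin [ 0.5527 -0.0147  0.0724] 10
bed [ 0.6154 -0.0021  0.0404] 86 [ 0.5906 -0.0224  0.0376] [0.6378 0.0227 0.0434]
```

The side camera reads the bed about 2–3 mm low in y too, so the offset agrees with the estimate. Lowering.

Request:
apply_moves:
  steps:
    - [0,0,0,2.6,1.6,30,-0.8]
    - [0,0,0,2.6,1.6,60,-0.8]
    - [0,0,0,2.6,1.6,80,-0.8]
    - [0,0,0,2.6,1.6,88,-0.8]
    - [0,0,0,2.6,1.6,90,-0.8]
    - [0,0,0,2.6,1.6,90,-0.8]
    - [0,0,0,2.6,1.6,90,-0.8]

```text
time: 6.03
ee_pos: [0.616, -0.0004, 0.0611]
eef_rot: [0.659, 0.753, 0.001, 0.001]
ft_force: [-0.4, -0.1, -0.7]
width: 0.0236
grip_force: 15.0
```

```bash
python3 - <<'E'
from h import *
goto([.6143,-.0025,.049],7.7,"bed")
p,W=cam("side"); cv2.imwrite("pics/s2.png",cv2.resize(p[170:245,260:360,::-1],(800,600),interpolation=cv2.INTER_CUBIC))
E
```

```text
bed shift [-1.9 -2.  12.1] az -0.001 (alt 3.14 ) tilt [ 2.1e-03  2.0e-04 -1.0e+00]
```

View pics/s2.png

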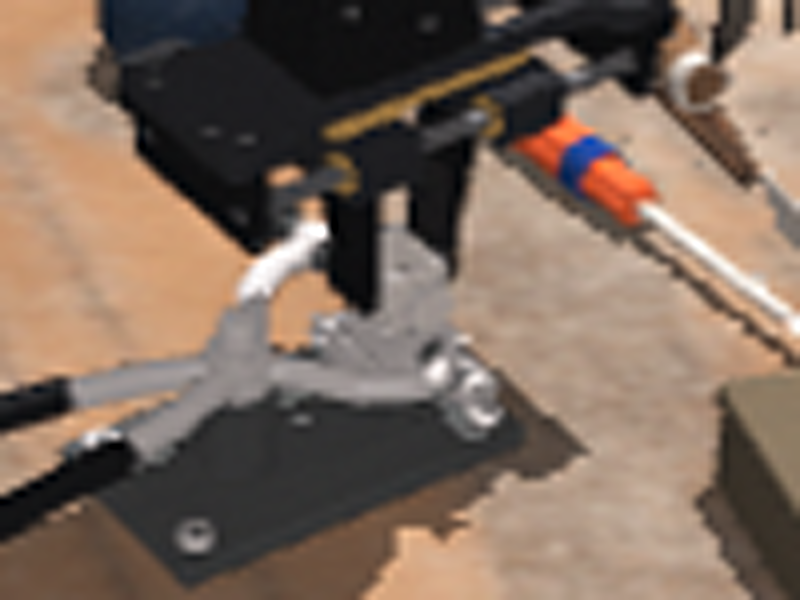

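The coupling hovers over the bed with its stub near the sprung tip, about (440,350), and it looks well lined up. I'll let the arm settle and re-read.

Request:
apply_moves:
  steps:
    - [0,0,0,-1,-1,4,-0.8]
    - [0,0,0,-1,-1,4,-0.8]
    - [0,0,0,-1,-1,4,-0.8]
    - [0,0,0,-1,-1,4,-0.8]
    - [0,0,0,-1,-1,4,-0.8]
    - [0,0,0,-1,-1,4,-0.8]

```text
time: 6.58
ee_pos: [0.6143, -0.0008, 0.0556]
eef_rot: [0.658, 0.753, 0.0, 0.0]
ft_force: [0.5, 0.3, -1.2]
width: 0.0238
grip_force: 15.0
```

```bash
python3 - <<'E'
from h import *
goto([.6143,-.0025,.049],7.7,"bed"); print(np.abs(r.read_state()["joint_vel"]).max())
E
```

```text
bed shift [-1.7 -0.3  6.6] az -0.0 (alt 3.141 ) tilt [ 1.e-04  2.e-04 -1.e+00]
0.0011322722556440525
```

Request:
apply_moves:
  steps:
    - [0,0,0,-1.5,0,3,-0.8]
    - [0,0,0,-1.5,0,6,-0.8]
    - [0,0,0,-1.5,0,6.5,-0.8]
    - [0,0,0,-1.5,0,6.5,-0.8]
    - [0,0,0,-1.5,0,6.5,-0.8]

```text
time: 7.0
ee_pos: [0.6144, -0.0024, 0.0489]
eef_rot: [0.658, 0.753, -0.0, -0.0]
ft_force: [0.1, -0.3, -1.9]
width: 0.0241
grip_force: 15.0
```

Request:
apply_moves:
  steps:
    - [0,0,0,0,0,0.8,-0.8]
    - [0,0,0,0,0,0.8,-0.8]
    - [0,0,0,0,0,0.8,-0.8]

```text
time: 7.25
ee_pos: [0.6145, -0.0023, 0.0483]
eef_rot: [0.658, 0.753, 0.0, -0.0]
ft_force: [-0.1, -0.3, -1.6]
width: 0.0238
grip_force: 15.0
```

Next, open slightly and retreat upward.

Request:
apply_moves:
  steps:
    - [0,0,0,0,0,0,-0.4]
    - [0,0,0,0,0,0,-0.25]
    - [0,0,0,0,0,0,-0.2]
    - [0,0,0,0,0,0,-0.2]
    - [0,0,0,0,0,-15,-0.2]
    - [0,0,0,0,0,-35,-0.2]
    - [0,0,0,0,0,-75,-0.2]
    - [0,0,0,0,0,-115,-0.2]
    - [0,0,0,0,0,-120,-0.2]
    - [0,0,0,0,0,-120,-0.2]

```text
time: 8.08
ee_pos: [0.6163, -0.0025, 0.1717]
eef_rot: [0.658, 0.753, 0.002, 0.002]
ft_force: [-0.6, -0.8, -0.2]
width: 0.0348
grip_force: 0.0
```

```bash
python3 - <<'E'
from h import *
np.set_printoptions(precision=4,suppress=True)
goto([.4549,-.0195,.11],97.7,"grip"); print(r.read_state()["joint_positions"].round(2))
p,W=cam("side"); cv2.imwrite("pics/s3.png",cv2.resize(p[180:245,270:350,::-1],(738,600),interpolation=cv2.INTER_CUBIC))
E
```

```text
grip shift [   4.7 -162.6   60.8] az 1.57 (alt -1.571 ) tilt [ 0.0059  0.0011 -1.    ]
[-0.52  0.37  0.57  1.59 -0.21  1.24  0.22]
```

View pics/s3.png

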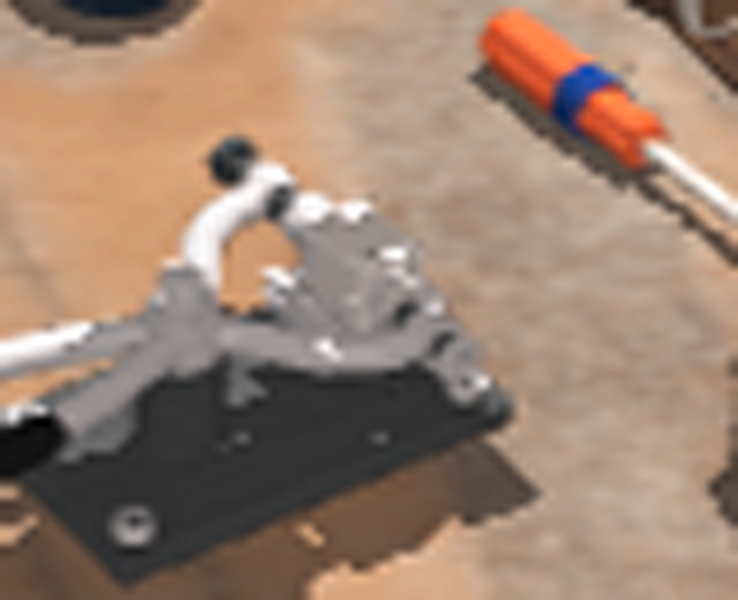

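The side view shows the coupling seated in the bed, plug toward the set screw at (290,205) and stub at the sprung tip at (410,310). On to the handles.

Request:
apply_moves:
  steps:
    - [0,0,0.12,0,-15,0,0.2]
    - [0,0,0.24,0,-30,0,0.5]
    - [0,0,0.36,1,-45,0,1]
    - [0,0,0.48,2,-60,0,1]
    - [0,0,0.6,3,-80,0,1]
    - [0,0,0.72,4,-100,0,1]
    - [0,0,0.84,5,-120,0,1]
    - [0,0,0.96,5,-140,5,1]
    - [0,0,1.08,5,-155,15,1]
    - [0,0,1.2,5,-162,25,1]
    - [0,0,1.32,5,-162,40,1]
    - [0,0,1.44,5,-162,50,1]
    - [0,0,1.57,5,-162,60,1]
    - [0,0,1.57,5,-162,60,1]
    - [0,0,1.57,5,-162,60,1]
    - [0,0,1.57,5,-162,60,1]
    - [0,0,1.57,5,-162,60,1]

```text
time: 9.55
ee_pos: [0.4535, -0.019, 0.1086]
eef_rot: [0.998, 0.069, 0.0, -0.0]
ft_force: [0.3, 0.9, -0.7]
width: 0.0871
grip_force: 0.0
```

```bash
python3 - <<'E'
from h import *
goto([.4549,-.0195,.033],97.7,"grip"); print(r.read_state()["joint_positions"].round(2))
E
```

```text
grip shift [ 1.3  0.7 75.6] az 0.003 (alt -3.138 ) tilt [ 4.e-04  1.e-04 -1.e+00]
[-0.75  0.04  0.72  2.07 -0.03  1.04 -1.45]
```

Request:
apply_moves:
  steps:
    - [0,0,0,1.3,0.7,25,1]
    - [0,0,0,1.3,0.7,50,1]
    - [0,0,0,1.3,0.7,70,1]
    - [0,0,0,1.3,0.7,75,1]
    - [0,0,0,1.3,0.7,75,1]
    - [0,0,0,1.3,0.7,75,1]
    - [0,0,0,1.3,0.7,75,1]
  force: 20

```text
time: 10.13
ee_pos: [0.4556, -0.0195, 0.0345]
eef_rot: [0.998, 0.068, 0.001, -0.0]
ft_force: [-0.9, 0.1, 0.2]
width: 0.0868
grip_force: 0.0
```

```bash
python3 - <<'E'
from h import *
goto([.4549,-.0195,.033],97.7,"grip")
E
```

```text
grip shift [-0.8 -0.1  1.5] az 0.001 (alt -3.141 ) tilt [ 1.9e-03  7.0e-04 -1.0e+00]
```

Request:
apply_moves:
  steps:
    - [0,0,0,0,0,0,0.7]
    - [0,0,0,0,0,0,0.5]
    - [0,0,0,0,0,0,0.4]
    - [0,0,0,0,0,0,0.33]
    - [0,0,0,0,0,0,0.3]
    - [0,0,0,0,0,0,0.3]
  force: 20

```text
time: 10.63
ee_pos: [0.4544, -0.0197, 0.0332]
eef_rot: [0.998, 0.067, -0.0, -0.0]
ft_force: [-1.4, 0.7, 2.0]
width: 0.0593
grip_force: 2.1
```

Request:
apply_moves:
  steps:
    - [0,0,0,0,0,0,0.25]
    - [0,0,0,0,0,0,0.2]
    - [0,0,0,0,0,0,0.15]
    - [0,0,0,0,0,0,0.15]
    - [0,0,0,0,0,0,0.15]

```text
time: 11.05
ee_pos: [0.454, -0.0197, 0.033]
eef_rot: [0.998, 0.067, -0.001, -0.0]
ft_force: [-4.8, 0.1, 1.7]
width: 0.0505
grip_force: 4.1
```

Request:
apply_moves:
  steps:
    - [0,0,0,0,0,0,0.12]
    - [0,0,0,0,0,0,0.1]
    - [0,0,0,0,0,0,0.08]
    - [0,0,0,0,0,0,0.08]
    - [0,0,0,0,0,0,0.08]

```text
time: 11.47
ee_pos: [0.4537, -0.0197, 0.0329]
eef_rot: [0.998, 0.067, -0.001, -0.0]
ft_force: [-6.8, -1.3, 3.4]
width: 0.0473
grip_force: 7.2
```

Request:
apply_moves:
  steps:
    - [0,0,0,0,0,0,0.06]
    - [0,0,0,0,0,0,0.05]
    - [0,0,0,0,0,0,0.05]

```text
time: 11.72
ee_pos: [0.4535, -0.0197, 0.0329]
eef_rot: [0.998, 0.067, -0.001, -0.0]
ft_force: [-8.1, -1.6, 5.7]
width: 0.0461
grip_force: 8.4
```

Request:
apply_moves:
  steps:
    - [0,0,0,0,0,0,0.03]
    - [0,0,0,0,0,0,0.02]
    - [0,0,0,0,0,0,0.02]

```text
time: 11.97
ee_pos: [0.4534, -0.0197, 0.0329]
eef_rot: [0.998, 0.067, -0.001, -0.0]
ft_force: [-8.5, -2.1, 5.4]
width: 0.0449
grip_force: 9.6
```

Request:
apply_moves:
  steps:
    - [0,0,0,0,0,0,0.005]
    - [0,0,0,0,0,0,-0.005]
    - [0,0,0,0,0,0,-0.005]

```text
time: 12.22
ee_pos: [0.4532, -0.0197, 0.0329]
eef_rot: [0.998, 0.067, -0.001, -0.0]
ft_force: [-9.8, -1.1, 7.5]
width: 0.0436
grip_force: 10.7
```

Request:
apply_moves:
  steps:
    - [0,0,0,0,0,0,-0.015]
    - [0,0,0,0,0,0,-0.025]
    - [0,0,0,0,0,0,-0.025]

```text
time: 12.47
ee_pos: [0.4532, -0.0197, 0.0329]
eef_rot: [0.998, 0.067, -0.002, -0.0]
ft_force: [-10.4, 0.2, 7.8]
width: 0.0427
grip_force: 11.1
```

Request:
apply_moves:
  steps:
    - [0,0,0,0,0,0,-0.035]
    - [0,0,0,0,0,0,-0.045]
    - [0,0,0,0,0,0,-0.045]

```text
time: 12.72
ee_pos: [0.4531, -0.0197, 0.0329]
eef_rot: [0.998, 0.067, -0.002, -0.0]
ft_force: [-11.4, -1.2, 8.4]
width: 0.042
grip_force: 11.5
```

Request:
apply_moves:
  steps:
    - [0,0,0,0,0,0,-0.055]
    - [0,0,0,0,0,0,-0.065]
    - [0,0,0,0,0,0,-0.065]

```text
time: 12.97
ee_pos: [0.453, -0.0196, 0.0329]
eef_rot: [0.998, 0.067, -0.002, -0.0]
ft_force: [-11.0, -1.1, 9.7]
width: 0.041
grip_force: 11.5
```

Request:
apply_moves:
  steps:
    - [0,0,0,0,0,0,-0.075]
    - [0,0,0,0,0,0,-0.085]
    - [0,0,0,0,0,0,-0.085]

```text
time: 13.22
ee_pos: [0.4528, -0.0195, 0.0329]
eef_rot: [0.998, 0.067, -0.002, -0.0]
ft_force: [-12.1, 0.1, 9.4]
width: 0.0404
grip_force: 10.7
```

Request:
apply_moves:
  steps:
    - [0,0,0,0,0,0,-0.095]
    - [0,0,0,0,0,0,-0.1]
    - [0,0,0,0,0,0,-0.1]

```text
time: 13.47
ee_pos: [0.4537, -0.0195, 0.0328]
eef_rot: [0.998, 0.067, -0.001, -0.0]
ft_force: [-5.2, 0.3, 0.4]
width: 0.0392
grip_force: 3.6
```

The force dropped from 11.5 to 3.6 N, which is the click. Opening at once.

Request:
apply_moves:
  steps:
    - [0,0,0,0,0,0,0.1]
    - [0,0,0,0,0,0,0.3]
    - [0,0,0,0,0,0,0.5]
    - [0,0,0,0,0,0,0.8]
    - [0,0,0,0,0,0,1]
    - [0,0,0,0,0,0,1]
    - [0,0,0,0,0,0,1]
    - [0,0,0,0,0,0,1]
    - [0,0,0,0,0,-30,1]
    - [0,0,0,0,0,-60,1]
    - [0,0,0,0,0,-100,1]
    - [0,0,0,0,0,-140,1]
    - [0,0,0,0,0,-180,1]
    - [0,0,0,-40,0,-200,1]
    - [0,0,0,-40,0,-200,1]
    - [0,0,0,-40,0,-200,1]
    - [0,0,0,-40,0,-200,1]

```text
time: 14.88
ee_pos: [0.4149, -0.0246, 0.2328]
eef_rot: [0.998, 0.068, 0.0, -0.001]
ft_force: [0.8, -0.1, -0.2]
width: 0.0875
grip_force: 0.0
```

```bash
python3 - <<'E'
from h import *
p,W=cam("side"); a=cv2.resize(p[180:250,255:345,::-1],(400,311),interpolation=cv2.INTER_CUBIC)
q,V=cam("top"); b=cv2.resize(q[155:225,245:335,::-1],(400,311),interpolation=cv2.INTER_CUBIC)
cv2.imwrite("pics/s4.png",np.hstack([a,b]))
g=W[170:260,240:345].reshape(-1,3)
for n,G in(("side0",np.load("W_side.npy")),("side",W)):
    g=G[170:260,240:345].reshape(-1,3); m=(g[:,2]>.04)&(g[:,2]<.075)&(g[:,0]>.42)&(g[:,0]<.47)&(abs(g[:,1]+.02)<.06)
    print(n,m.sum(),np.percentile(g[m][:,1],[1,50,99]) if m.any() else "")
g=V[155:225,245:335].reshape(-1,3); a=np.radians(7.7); d=g-[.6137,.0022,0]; y=-d[:,0]*np.sin(a)+d[:,1]*np.cos(a); x=d[:,0]*np.cos(a)+d[:,1]*np.sin(a)
m=(abs(x)<9)&(g[:,2]>.05)&(g[:,2]<.08)&(abs(y)<32); print("coupling y hist",np.histogram(y[m]*1000,bins=np.arange(-34,35,4)))
E
```

```text
side0 176 [-0.06169524 -0.04221351  0.00623182]
side 173 [-0.06251651 -0.00893004  0.0046891 ]
coupling y hist (array([16,  7, 11, 16, 18, 26, 27, 25, 26, 27, 28, 28, 21, 19,  8,  8, 13]), array([-34, -30, -26, -22, -18, -14, -10,  -6,  -2,   2,   6,  10,  14,
        18,  22,  26,  30,  34]))
```

View pics/s4.png

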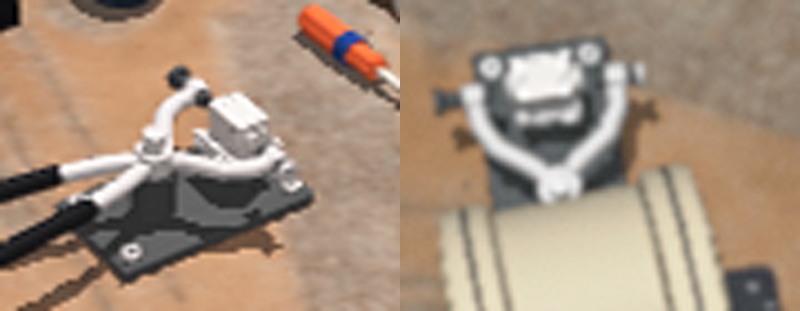

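The views show the coupling flat in the bed, now about 45 mm long, at left-panel (240,120) and right-panel (545,75). The handles are fully open and the arm is clear.

```bash
python3 -c "
from bench import r
print(r.close_job())"
```

```text
the job is handed in; nothing more can be done
None
```

The open coupling was laid in the bed and pressed until it clicked: handle force peaked at 11.5 N and fell to 3.6 N at 39 mm over the handles. The handles then sprang fully open, the coupling was left in the bed at about 45 mm long, and I handed the job in at about 15 s without seeing a verdict.

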